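Hang a tile carrier on the drying rail

TASK

Take the roller carrier that holds the terracotta tile by its black grip and hook it onto the yellow stretch at the high end of the sloped rail. The rail is bolted a little off its marked line, so feel for it with a light hand (20 N at most), and make sure that the grooved roller sits fully down astride the bar before you let go. Let the carrier roll down to the red stop by itself without touching it again, see that it comes to rest there, and leave everything else on the bench alone.

Things in the scene. Friction and masses are not known exactly. Their poses are not given: they have to be found in the camera images.
- carrier_tile: The carrier to hang, standing on the bench: blue tray 70 (x) by 124 mm (y) with a terracotta tile (top at z 17 mm); a strap on its -x side rises to a black grip; white roller under the grip. 0.35 to 0.55 kg, 223 mm high. Origin: tray underside, straight below the roller. z up, y rolling direction, x axle. Open on +x from z 17 to 124 mm: that way it hooks over the bar, from the bar's -x side.
- carrier_tile_grip (a point): Centre of its black grip, an upright block 14 mm (x) by 26 mm (y) by 46 mm (z), 200 mm above the tray underside; pinch it across x from above. Axes as the carrier. The strap is 24 mm wide: its inner face is at x -30 mm below z 66 mm, leaning in to x -16 mm from z 100 mm up, and it turns over the roller to the grip at z 172 to 177 mm. Tray spans x -30 to 41 mm.
- carrier_tile_axle (a point): Centre of its grooved roller, 54 mm straight below the grip centre. Tread radius 16 mm, 11 mm wide (x), between flanges of radius 22 mm, 3 mm thick (outer faces 8.5 mm either side of centre). It turns freely: once seated on the bar and let go, the carrier rolls down by itself at 0.05 to 0.2 m/s, then sways for some seconds. Axes as the carrier.
- carrier_mould_grip (a point): Centre of the black grip of a second, equal carrier, which holds a white plaster mould; it stands on the bench and stays there
- stand: Rail stand, fixed to the bench: two slotted-angle posts (40 mm wide, centres at y -265 and 265 mm) carrying the sloped rail; a tie bar 32 mm high runs between them on the bench. Origin on the bench at its middle. x across the rail, away from the robot at zero yaw; y towards the rail's high end; z up.
- bracket_low: Pin bracket at the rail's low end. Origin: middle of the rail's top face above the pin. y up along the rail's marked line, z square out of its top, x across, away from the robot. Bar 8 mm wide, 25 mm deep, slope 6 degrees. Along y: red stop's face at 83 mm (axle then at 105), yellow stretch 336 to 406 mm. Axle height over the bar top: 16 mm seated, 22 mm standing on a flange. Groove play 1.5 mm a side.
- slot_mid (a point): Middle of the slot of the upper bracket, at rail-top height: the rail's marked line runs from bracket_low to here (510 mm level distance). The bar is true at the low pin and in height, but its high end is bolted off the slot's middle to either side, unmeasured: up to 11 mm across (x) at the yellow stretch. It is clamped firmly and does not give.
- slip_tub_in (a point): White open tub, 90 mm wide and 75 mm high; inside floor. Bystander
- press_mould: White plaster press mould, 100 by 170 by 35 mm, underside centre. Bystander
- slip_brush_grip (a point): Brush lying on the bench, 180 mm long; its handle. Bystander
- rib: Wooden rib, 110 by 55 by 7 mm, underside centre. Bystander
- water_bowl: Blue bowl, 120 mm wide and 50 mm high, underside centre. Bystander
- roll_stamp: Turned wooden stamp standing on end, 48 mm wide and 86 mm high, underside centre. Bystander
Mind the look-alikes: they are no part of the job. What is shaped like the carrier_tile but green is not meant.

How it is judged:
On the way, in this order (a step that is already met when the one before it is completed fails the run):
1. the roller sits fully down astride the bar on the yellow stretch, still held by the grip (z of carrier_tile_axle in the frame of bracket_low between 0.013 and 0.0185 m and y of carrier_tile_axle in the frame of bracket_low between 0.325 and 0.417 m and x of carrier_tile_axle in the frame of bracket_low between -0.014 and 0.014 m and contact force between carrier_tile and stand above 0.3 N and contact force between the fingers and carrier_tile above 0.5 N), for 0.2 s.
2. it is let go there, seated on the bar (contact force between the fingers and carrier_tile below 0.1 N and z of carrier_tile_axle in the frame of bracket_low between 0.013 and 0.0195 m and y of carrier_tile_axle in the frame of bracket_low above 0.25 m), for 0.05 s.
At the end, for the whole second after the job is handed in: The tile carrier hangs seated on the bar (axle 13 to 19.5 mm above the rail top) against the red stop (axle within 7 mm of 105 mm up from the pin), plumb within 10 degrees, at rest (under 0.06 m/s) and untouched; bystanders are within 20 mm of where they were (y of carrier_tile_axle in the frame of bracket_low between 0.098 and 0.112 m and z of carrier_tile_axle in the frame of bracket_low between 0.013 and 0.0195 m and angle between carrier_tile's own z axis and vertical below 0.17 rad and linear speed of carrier_tile below 0.06 m/s).
It fails at once if the held carrier is pressed, dragged or knocked against the rail or stand with clearly more than 20 N (contact force between carrier_tile and stand above 22 N and contact force between the fingers and carrier_tile above 0.3 N).
It fails at once if the robot touches the carrier once it is on its way down the rail (more than 90 mm below the yellow stretch) (contact force between any of the arm, the fingers and carrier_tile above 0.3 N and y of carrier_tile_axle in the frame of bracket_low between 0.06 and 0.245 m and z of carrier_tile_axle in the frame of bracket_low between 0.01 and 0.022 m and x of carrier_tile_axle in the frame of bracket_low between -0.014 and 0.014 m).
It fails at once if the carrier is tipped more than 35 degrees, so that the tile would slide off (angle between carrier_tile's own z axis and vertical above 0.61 rad).
It fails at once if a bystander is disturbed (moved more than 20 mm) (distance of any of carrier_mould_grip, slip_tub_in, press_mould, slip_brush_grip, rib, water_bowl, roll_stamp from where it was at the start of the episode above 0.02 m).
It also fails if it takes over 67 s, if anything falls off the work surface, if the arm or the gripper's body presses on something with over 40 N, if the wrist force passes 120 N, or if a joint passes its speed limit or range.

ROBOT

A 6-joint arm with a two-finger parallel gripper is mounted at the origin on the work surface. World frame = base frame: x ahead of the robot, y to its left, z up, the work surface at z = 0. Lengths are in m, angles in rad, forces in N, time in s.
With the tool pointing down it reaches from about 0.3 to 0.825 m from the base axis. Payload 5.4 kg.
Tool frame: the origin (TCP) lies where the fingers leave the gripper's body, on its centre line; the fingertips stand 88 mm ahead of it and the grasp point (between the pads) lies 69 mm ahead of it; z points along the fingers, y is the line along which they close (so a half turn about z gives the same grasp; the last joint's range is limited). The gripper opens to 92 mm and grips with 3 to 60 N. Pads are 20 mm wide; open, the fingers measure 128 mm over their backs; the gripper's body (75 mm by 189 mm) begins 69 mm behind the grasp point.
Start: joints at [-1.441, 0.158, 1.597, -0, 1.386, -0.21], TCP at [0.192, -0.542, 0.303] pointing down, gripper open.
Joint ranges: [-2.91, 2.91], [-0.94, 2.29], [0.18, 2.7], [-1.29, 4.43], [0.17, 2.64], [-3, 3]. Speed limits (rad/s): [2.57, 2.57, 3.14, 3.14, 3.14, 3.14].

INTERFACE

Orientations are given as a unit quaternion [x, y, z, w].
In Python, from station import env gives the robot as it stands. The module is installed in compiled form; this text tells all that it offers.
- The arm moves only by the tool jog_arm, never from a script. Its argument "series" is a list of rows, each an object with "turn": the turn, a rotation vector about the world's x, y, z in degrees, a list of three; "linear": the shift along the world's x, y, z in mm, a list of three; "jaw": the gripper's target within -1 to 1 (shut at 1, half-way at 0, fully open at -1). A call has 1 to 20 rows; each row is the pose to reach, as a shift and turn from the pose commanded when the call began; what a row does not reach only later rows make up. A row lasts 1/8 s, in which the tool goes at most 62.5 mm and 10.7 degrees, less where a joint would pass 70% of its speed; a pose out of reach is approached as far as the arm can. A call with a gripper value outside its range is refused whole. The fingers move at their own pace and stop on an object; "newtons" is the grip in N (left out, the last holds). Time passes only in rows, so rows that repeat a pose let the fingers close. It gives the time, the measured TCP pose, the force, the opening and the grip force at its end, in the units of the state.
- env.get_obs(): the state, without advancing time (a new reading comes with each control period).
- env.read_camera(name): name is "scene" or "side" or "wrist"; returns a dict with "image" (420x560x3 uint8, red, green, blue), "fov_y" (degrees; the focal length in pixels is half the picture's height over the tangent of half this angle, whatever the lens; pixels are square), "cx", "cy" (the principal point, pixels), "world_from_camera" (4x4, takes a point from camera to world coordinates); the wrist camera has in their place "T_tool_cam" (4x4, takes a point from camera to tool coordinates, whose origin is the TCP and whose axes are the flange's). Camera axes: x right, y down, z forward; pixel columns grow to the right and rows downward; lengths in m; the calibration is good to about 2 mm. The wrist camera is an equidistant fisheye: a pixel r from the principal point sees the ray r / f radians off the axis. A picture is of the moment at which its call begins: read the wrist's pose just before it. There is no depth.
- env.finish_job(): hands the job in; it is judged then, once.
Trained networks look in a picture, given as the dict that the camera call returned (one of the last four; its "shot" number tells which), for a name from the list of things; names that differ only in an ending like _2 or _b are one class to them, and where a whole thing is asked for, a point or a joint stands for the part that bears it (a point fixed in the world has none). Each returns a list of dicts, best first, with "score" (0 to 1); they miss things now and then, are a little off and sometimes report something else, mostly with a low value. They report only what shows in the picture. A call takes as long as a camera call. They do not tell look-alikes from the thing itself.
- env.cut_out(picture, thing): "mask" (420x560 bool, what is visible of it) and "extent" ([left, top, width, height] in pixels, round what is visible of it).
The state is a dict: "time": time; "qpos": joint angles; "dq": joint speeds; "joint_torque": joint torques, N m; "eef_pos": TCP position; "ee_rot": TCP orientation; "force": force on the tool from outside, world axes, zero at the start; "moment": the same for the moment, N m; "gripper_width": finger opening in m; "finger_force": force on a finger pad.
Only numpy, scipy, OpenCV 4.12 (cv2) and the standard library are available. Lean on these libraries where they do the work, as an engineer would, in place of code of your own. Each camera call takes 0.05 s, during which the arm holds its last target. There are 200 camera calls.

## Working session

There is one attempt and no reset: what is moved stays moved. The work goes in short steps, Python scripts to look and compute and a tool call to move; the robot and the scene stay as the last step left them, time stands still between calls to the robot, and variables do not carry over. Pictures are saved under pics/ and viewed, at most 10 in all, crops included, and the job is handed in when it is done.

Besides the shell and the picture viewer there is one more tool, called in YAML: its name, and indented under it one key for each argument. jog_arm: Moves the arm, as the interface text tells. Its arguments: {"type":"object","properties":{"series":{"type":"array"},"newtons":{"type":"number"}},"required":["series"]}

```bash
mkdir -p pics; cat > h.py <<'E'
import numpy as np, cv2
from scipy.spatial.transform import Rotation as R
from station import env
def proj(p,c):
    T=np.linalg.inv(np.array(c["world_from_camera"])); q=T[:3,:3]@np.asarray(p,float)+T[:3,3]
    f=210/np.tan(np.radians(c["fov_y"])/2); return np.array([c["cx"]+f*q[0]/q[2],c["cy"]+f*q[1]/q[2]])
def ray(u,v,c):
    f=210/np.tan(np.radians(c["fov_y"])/2); T=np.array(c["world_from_camera"])
    d=T[:3,:3]@np.array([(u-c["cx"])/f,(v-c["cy"])/f,1]); return T[:3,3],d/np.linalg.norm(d)
def tri(rs):
    A=0;b=0
    for o,d in rs:
        P=np.eye(3)-np.outer(d,d); A=A+P; b=b+P@o
    return np.linalg.solve(A,b)
def save(n,im): cv2.imwrite("pics/"+n,cv2.cvtColor(im,cv2.COLOR_RGB2BGR))
E
python3 - <<'E'
from h import *
ims=[]
for n in ["scene","side"]:
    c=env.read_camera(n); save(n+".png",c["image"])
    print(n,c["fov_y"],c["cx"],c["cy"],np.round(c["world_from_camera"],3).tolist())
    for t in ["carrier_tile","carrier_tile_grip","carrier_tile_axle","bracket_low","slot_mid","stand"]:
        for r in env.cut_out(c,t)[:3]:
            ys,xs=np.nonzero(r["mask"]); print(t,round(r["score"],2),r["extent"],xs.mean().round(1),ys.mean().round(1))
E
```

```text
scene 48.27360325656484 274.38798266845316 207.5626888210983 [[-0.871, 0.423, -0.25, 0.747], [0.492, 0.749, -0.444, 0.478], [-0.001, -0.51, -0.86, 1.125], [0.0, 0.0, 0.0, 1.0]]
carrier_tile 0.9 [291.2, 179.2, 51.6, 68.7] 318.8 217.4
carrier_tile 0.88 [288.9, 245.6, 49.9, 67.2] 315.9 280.8
carrier_tile 0.55 [398.0, 253.4, 60.6, 60.9] 431.4 286.2
carrier_tile_grip 0.93 [290.9, 178.6, 52.3, 65.2] 318.9 216.2
carrier_tile_grip 0.87 [288.5, 242.1, 52.1, 71.0] 315.9 280.5
carrier_tile_grip 0.84 [400.8, 253.8, 59.1, 57.1] 431.3 286.2
carrier_tile_axle 0.74 [289.1, 243.0, 50.1, 66.6] 315.9 280.7
carrier_tile_axle 0.74 [399.7, 251.6, 60.7, 62.3] 431.6 286.5
carrier_tile_axle 0.6 [293.6, 180.3, 49.6, 60.8] 318.5 217.1
bracket_low 0.71 [136.6, 175.9, 175.4, 236.1] 226.1 295.9
bracket_low 0.62 [146.4, 177.8, 18.3, 14.9] 154.1 183.5
slot_mid 0.92 [137.7, 175.2, 174.0, 236.6] 225.8 295.6
stand 0.58 [139.3, 176.8, 174.0, 235.6] 225.5 294.2
side 52.189507184263626 274.6840945807801 210.18942255971868 [[-0.775, -0.319, 0.545, -0.14], [-0.632, 0.425, -0.649, 0.715], [-0.024, -0.847, -0.531, 0.757], [0.0, 0.0, 0.0, 1.0]]
carrier_tile 0.97 [219.9, 222.1, 49.5, 93.4] 242.6 275.6
carrier_tile 0.92 [260.1, 303.3, 38.4, 114.7] 276.1 373.1
carrier_tile 0.82 [281.1, 208.4, 56.9, 85.6] 308.5 261.6
carrier_tile_grip 0.94 [260.2, 301.4, 37.7, 113.5] 276.1 373.4
carrier_tile_grip 0.84 [218.7, 219.2, 50.0, 99.9] 242.4 274.8
carrier_tile_grip 0.69 [283.7, 207.9, 56.2, 87.1] 308.8 262.0
carrier_tile_axle 0.82 [283.3, 209.6, 51.0, 87.5] 308.5 262.5
carrier_tile_axle 0.71 [150.6, 297.0, 45.3, 49.5] 173.6 320.5
carrier_tile_axle 0.69 [216.7, 219.2, 53.4, 94.4] 242.6 275.6
slot_mid 0.71 [120.2, 152.9, 171.2, 154.1] 196.5 227.4
stand 0.76 [119.3, 153.3, 173.7, 153.0] 196.6 227.4
```

View pics/scene.png

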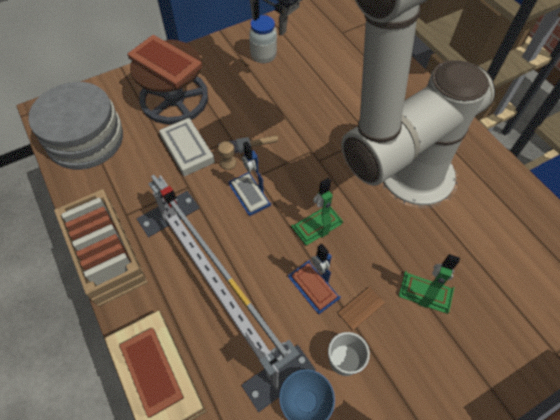

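View pics/side.png

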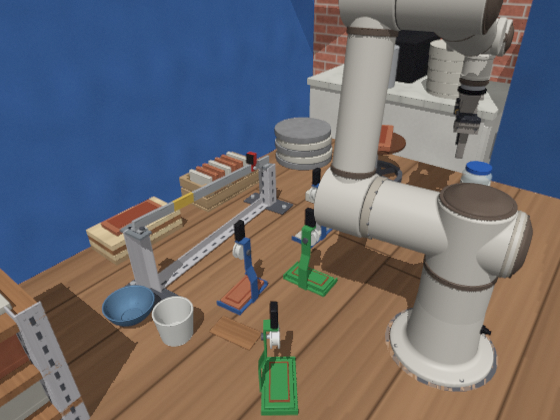

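The scene view shows four possible targets. The blue carrier with the terracotta tile is at (315,285), and at (242,265) in the side view. The look-alikes are two green ones at (318,217) and (430,287), and a blue one with a white mould at (250,185). I choose the blue/terracotta one. The rail runs from the red stop at (167,192) to the high end at (290,360), with yellow at (240,292). I'll check this in close crops.

```bash
python3 - <<'E'
import cv2
a=cv2.imread("pics/scene.png");b=cv2.imread("pics/side.png")
cv2.imwrite("pics/c1.png",cv2.resize(a[170:395,135:350],None,fx=2.66,fy=2.66,interpolation=cv2.INTER_CUBIC))
cv2.imwrite("pics/c2.png",cv2.resize(b[145:325,100:300],None,fx=3.3,fy=3.3,interpolation=cv2.INTER_CUBIC))
E
```

```text
(no output)
```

View pics/c1.png

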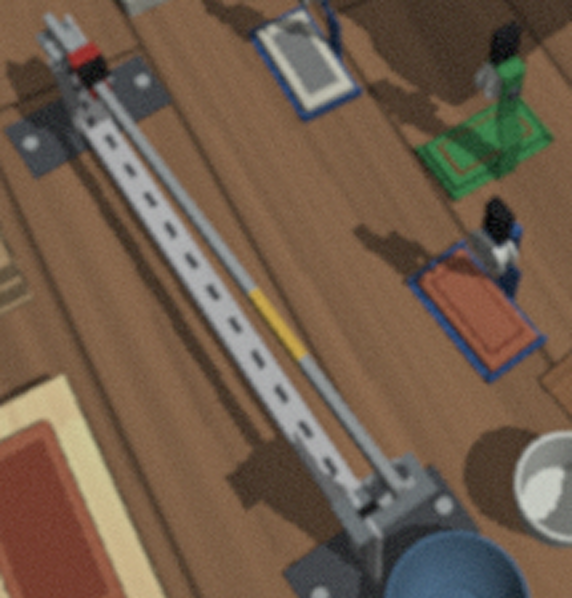

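View pics/c2.png

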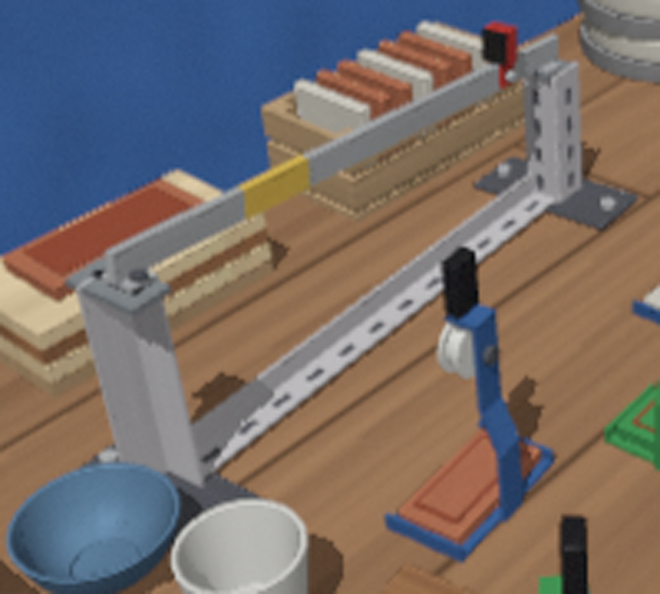

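```bash
python3 - <<'E'
from h import *
s=env.read_camera("scene"); d=env.read_camera("side")
S=lambda x,y:ray(135+x/2.66,170+y/2.66,s); D=lambda x,y:ray(100+x/3.3,145+y/3.3,d)
def P(n,a,b):
    r=[S(*a),D(*b)]; p=tri(r); e=[np.linalg.norm(np.cross(p-o,v))*1e3 for o,v in r]; print(n,p.round(4),np.round(e,1)); return p
g=P("grip",(497,221),(460,284))
yl=P("yel low",(256,292),(306,157)); yh=P("yel high",(303,357),(244,190))
P("low corner", (105,88),(516,70))
P("tray left",(411,283),(553,458));P("tray bottom",(491,379),(388,520));
for n,a in dict(L=(411,283),B=(491,379),R=(543,341),T=(462,245)).items():
    o,v=S(*a); print(n,(o+v*(0.008-o[2])/v[2]).round(4))
# rail high end post plate
P("highend bar",(400,488),(113,255))
v=yh-yl; print(np.linalg.norm(v),np.degrees(np.arctan2(v[1],v[0])),np.degrees(np.arcsin(v[2]/np.linalg.norm(v))))
ob=env.get_obs(); print(ob["eef_pos"],ob["ee_rot"],ob["qpos"],R.from_quat(ob["ee_rot"]).as_matrix().round(3).tolist())
E
```

```text
grip [0.4438 0.1494 0.1966] [0.4 0.4]
yel low [0.6444 0.1121 0.2115] [1.9 1.9]
yel high [0.6378 0.1784 0.216 ] [1.5 1.5]
low corner [ 0.6665 -0.1518  0.171 ] [8.7 8.7]
tray left [ 0.4657  0.0593 -0.0525] [18.6 18.6]
tray bottom [0.4726 0.2152 0.0068] [0.3 0.3]
L [0.4891 0.0977 0.008 ]
B [0.4728 0.2153 0.008 ]
R [0.4111 0.2083 0.008 ]
T [0.4258 0.088  0.008 ]
highend bar [0.6246 0.301  0.2282] [1.4 1.4]
0.06680834333998321 95.72942674305514 3.825877822960688
[ 0.19162479 -0.54214416  0.30275097] [ 9.85599094e-01  1.69098852e-01 -9.40963637e-06  6.26937576e-05] [-1.44109742e+00  1.58362822e-01  1.59694233e+00 -1.40007496e-05
  1.38616146e+00 -2.10129089e-01] [[0.943, 0.333, 0.0], [0.333, -0.943, -0.0], [-0.0, 0.0, -1.0]]
```

The crop confirms it: blue tray, terracotta tile, black grip at (0.444,0.149), yaw about 7°, open side facing the rail. I'm moving above it now.

jog_arm:
  series:
    - {"turn": [0, 0, 0], "linear": [0, 0, 60], "jaw": -1}
    - {"turn": [0, 0, 10], "linear": [20, 50, 117], "jaw": -1}
    - {"turn": [0, 0, 20], "linear": [45, 110, 117], "jaw": -1}
    - {"turn": [0, 0, 30], "linear": [67, 170, 117], "jaw": -1}
    - {"turn": [0, 0, 40], "linear": [89, 230, 117], "jaw": -1}
    - {"turn": [0, 0, 50], "linear": [110, 290, 117], "jaw": -1}
    - {"turn": [0, 0, 60], "linear": [130, 350, 117], "jaw": -1}
    - {"turn": [0, 0, 70], "linear": [152, 410, 117], "jaw": -1}
    - {"turn": [0, 0, 77.5], "linear": [175, 470, 117], "jaw": -1}
    - {"turn": [0, 0, 77.5], "linear": [196, 530, 117], "jaw": -1}
    - {"turn": [0, 0, 77.5], "linear": [217, 590, 117], "jaw": -1}
    - {"turn": [0, 0, 77.5], "linear": [237, 645, 117], "jaw": -1}
    - {"turn": [0, 0, 77.5], "linear": [252, 691, 117], "jaw": -1}
    - {"turn": [0, 0, 77.5], "linear": [252, 691, 117], "jaw": -1}
    - {"turn": [0, 0, 77.5], "linear": [252, 691, 77], "jaw": -1}
    - {"turn": [0, 0, 77.5], "linear": [252, 691, 77], "jaw": -1}
    - {"turn": [0, 0, 77.5], "linear": [252, 691, 77], "jaw": -1}

```text
time: 2.92
eef_pos: [0.4439, 0.1481, 0.381]
ee_rot: [0.663, 0.748, 0.0, 0.001]
force: [0.4, 0.4, 0.8]
gripper_width: 0.0921
finger_force: 0.0
```

```bash
cat >> h.py <<'E'
def wproj(p,c,ob):
    Rw=R.from_quat(ob["ee_rot"]).as_matrix(); T=np.array(c["T_tool_cam"])
    q=Rw.T@(np.asarray(p,float)-ob["eef_pos"]); q=T[:3,:3].T@(q-T[:3,3])
    f=210/np.tan(np.radians(c["fov_y"])/2); th=np.arctan2(np.hypot(q[0],q[1]),q[2]); ph=np.arctan2(q[1],q[0])
    return np.array([c["cx"]+f*th*np.cos(ph),c["cy"]+f*th*np.sin(ph)])
def wray(u,v,c,ob):
    Rw=R.from_quat(ob["ee_rot"]).as_matrix(); T=np.array(c["T_tool_cam"])
    f=210/np.tan(np.radians(c["fov_y"])/2); x,y=(u-c["cx"])/f,(v-c["cy"])/f; th=np.hypot(x,y)
    d=np.array([np.sin(th)*x/th,np.sin(th)*y/th,np.cos(th)])
    return ob["eef_pos"]+Rw@T[:3,3], Rw@T[:3,:3]@d
E
python3 - <<'E'
from h import *
ob=env.get_obs(); c=env.read_camera("wrist"); im=c["image"].copy()
print(ob["time"],ob["eef_pos"],ob["force"],ob["qpos"],c["fov_y"],np.round(c["T_tool_cam"],3).tolist())
def mark(p,col):
    u=wproj(p,c,ob); print(p,u.round(1)); cv2.circle(im,tuple(int(x) for x in u),3,col,1)
mark((.4438,.1494,.223),(255,0,255)); mark((.4438,.1494,.177),(0,255,255))
for p in [(.4891,.0977,.008),(.4728,.2153,.008),(.6444,.1121,.213),(.6378,.1784,.218)]: mark(p,(0,255,0))
save("w1.png",cv2.resize(im,None,fx=1.42,fy=1.42))
E
```

```text
2.925 [0.4438907  0.14814719 0.38099286] [0.39896713 0.39333155 0.79278463] [ 6.31120133e-02 -1.70443803e-01  1.77099133e+00 -1.88103973e-04
  1.53965805e+00 -5.72113492e-02] 65.70646984690485 [[0.0, -0.957, -0.29, 0.082], [1.0, 0.0, -0.0, 0.0], [0.0, -0.29, 0.957, -0.081], [0.0, 0.0, 0.0, 1.0]]
(0.4438, 0.1494, 0.223) [280.1 222.3]
(0.4438, 0.1494, 0.177) [280.1 206.2]
(0.4891, 0.0977, 0.008) [306.6 212.2]
(0.4728, 0.2153, 0.008) [306.5 130.3]
(0.6444, 0.1121, 0.213) [475.4 275.9]
(0.6378, 0.1784, 0.218) [492.8 213.5]
```

View pics/w1.png

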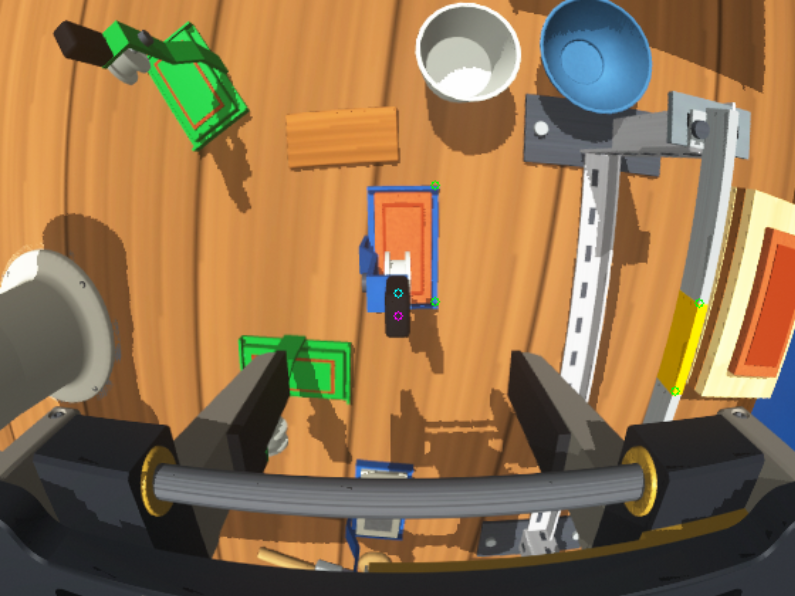

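Projections match the picture: the grip is at (398,305), the tray edges are square to the jaws, and yellow is at (680,345). I'm descending to grip.

jog_arm:
  series:
    - {"turn": [0, 0, 0], "linear": [0, 1, -50], "jaw": -1}
    - {"turn": [0, 0, 0], "linear": [0, 1, -90], "jaw": -1}
    - {"turn": [0, 0, 0], "linear": [0, 1, -107], "jaw": -1}
    - {"turn": [0, 0, 0], "linear": [0, 1, -107], "jaw": -1}
    - {"turn": [0, 0, 0], "linear": [0, 1, -107], "jaw": 1}
    - {"turn": [0, 0, 0], "linear": [0, 1, -107], "jaw": 1}
    - {"turn": [0, 0, 0], "linear": [0, 1, -107], "jaw": 1}
    - {"turn": [0, 0, 0], "linear": [0, 1, -107], "jaw": 1}
    - {"turn": [0, 0, 0], "linear": [0, 1, -107], "jaw": 1}
    - {"turn": [0, 0, 0], "linear": [0, 1, -107], "jaw": 1}
    - {"turn": [0, 0, 0], "linear": [0, 1, -107], "jaw": 1}
    - {"turn": [0, 0, 0], "linear": [0, 1, -107], "jaw": 1}
  newtons: 40

```text
time: 4.47
eef_pos: [0.4436, 0.1499, 0.2727]
ee_rot: [0.663, 0.749, -0.0, -0.0]
force: [-0.6, -0.8, 0.8]
gripper_width: 0.0142
finger_force: 3.5
```

jog_arm:
  series:
    - {"turn": [0, 0, 0], "linear": [0, 0, 10], "jaw": 1}
    - {"turn": [0, 0, 0], "linear": [0, 0, 30], "jaw": 1}
    - {"turn": [0, 0, 0], "linear": [0, 0, 70], "jaw": 1}
    - {"turn": [0, 0, 0], "linear": [0, 0, 110], "jaw": 1}
    - {"turn": [0, 0, 0], "linear": [0, 0, 120], "jaw": 1}
    - {"turn": [0, 0, 0], "linear": [0, 0, 120], "jaw": 1}
    - {"turn": [0, 0, 0], "linear": [50, 0, 120], "jaw": 1}
    - {"turn": [0, 0, 0], "linear": [100, 0, 120], "jaw": 1}
    - {"turn": [0, 0, 0], "linear": [125, 0, 120], "jaw": 1}
    - {"turn": [0, 0, 0], "linear": [130, 0, 120], "jaw": 1}
    - {"turn": [0, 0, 0], "linear": [130, 0, 120], "jaw": 1}
    - {"turn": [0, 0, 0], "linear": [130, 0, 120], "jaw": 1}
  newtons: 40

```text
time: 5.98
eef_pos: [0.5727, 0.1501, 0.3923]
ee_rot: [0.663, 0.749, -0.0, -0.0]
force: [0.5, -0.5, -4.0]
gripper_width: 0.0138
finger_force: 40.0
```

```bash
python3 - <<'E'
from h import *
ob=env.get_obs(); c=env.read_camera("wrist"); print(ob["time"],ob["eef_pos"],ob["force"],ob["moment"],ob["finger_force"],R.from_quat(ob["ee_rot"]).as_matrix().round(4).tolist())
np.savez("w2.npz",u=ob["eef_pos"],q=ob["ee_rot"]); save("w2raw.png",c["image"])
a=cv2.resize(c["image"],None,fx=1.42,fy=1.42)
save("w2.png",a)
d=env.read_camera("side"); save("side2raw.png",d["image"])
E
```

```text
5.975 [0.57271437 0.15007346 0.39232549] [ 0.53909564 -0.45907501 -3.97592125] [-0.02288849 -0.01913842  0.04219817] 39.99436676502228 [[-0.1217, 0.9926, -0.0011], [0.9926, 0.1217, -0.0], [0.0001, -0.0011, -1.0]]
```

View pics/w2.png

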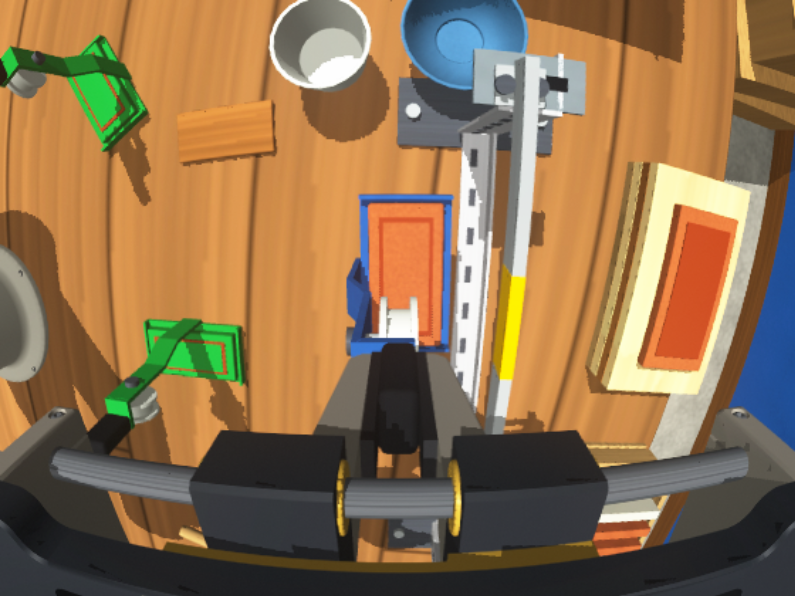

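The carrier hangs square. Its roller is at (400,320) and the bar's yellow stretch at (512,328), with the shaded side to the left and the bright top face to the right. Next I'll extract the top face edges.

```bash
python3 - <<'E'
from h import *
im=cv2.imread("pics/w2raw.png")[:,:,::-1].astype(int)
for v in [80,110,140,170,185,200,215,230,245,260,275,290]: print(v,[tuple(im[v,u]//10) for u in range(344,380)] if v in(215,245) else [im[v,u].sum()//10 for u in range(344,380)])
E
```

```text
80 [np.int64(31), np.int64(31), np.int64(30), np.int64(30), np.int64(30), np.int64(30), np.int64(30), np.int64(30), np.int64(30), np.int64(30), np.int64(30), np.int64(30), np.int64(30), np.int64(30), np.int64(30), np.int64(29), np.int64(30), np.int64(34), np.int64(34), np.int64(34), np.int64(34), np.int64(34), np.int64(35), np.int64(35), np.int64(42), np.int64(68), np.int64(69), np.int64(68), np.int64(69), np.int64(68), np.int64(68), np.int64(68), np.int64(68), np.int64(68), np.int64(62), np.int64(44)]
110 [np.int64(37), np.int64(33), np.int64(35), np.int64(46), np.int64(52), np.int64(37), np.int64(26), np.int64(26), np.int64(26), np.int64(26), np.int64(26), np.int64(26), np.int64(26), np.int64(26), np.int64(26), np.int64(30), np.int64(34), np.int64(34), np.int64(34), np.int64(34), np.int64(35), np.int64(35), np.int64(38), np.int64(57), np.int64(68), np.int64(68), np.int64(68), np.int64(68), np.int64(68), np.int64(68), np.int64(68), np.int64(68), np.int64(68), np.int64(54), np.int64(42), np.int64(25)]
140 [np.int64(33), np.int64(37), np.int64(51), np.int64(47), np.int64(31), np.int64
[... 6391 characters left out ...]
nt64(46), np.int64(46), np.int64(45), np.int64(45), np.int64(44), np.int64(44), np.int64(43), np.int64(42), np.int64(42), np.int64(42), np.int64(42), np.int64(42), np.int64(42), np.int64(42)]
290 [np.int64(35), np.int64(35), np.int64(36), np.int64(36), np.int64(53), np.int64(67), np.int64(70), np.int64(70), np.int64(70), np.int64(70), np.int64(69), np.int64(70), np.int64(69), np.int64(46), np.int64(46), np.int64(46), np.int64(46), np.int64(47), np.int64(46), np.int64(46), np.int64(45), np.int64(45), np.int64(44), np.int64(43), np.int64(42), np.int64(42), np.int64(42), np.int64(35), np.int64(24), np.int64(28), np.int64(29), np.int64(27), np.int64(27), np.int64(44), np.int64(45), np.int64(45)]
```

```bash
python3 - <<'E'
from h import *
from scipy.optimize import least_squares
z=np.load("w2.npz"); ob=dict(eef_pos=z["u"],ee_rot=z["q"]); c=env.read_camera("wrist"); s=env.read_camera("scene"); d=env.read_camera("side")
print(c["cx"],c["cy"])
W=[(373.3,80),(372,110),(369.9,140),(367.3,170),(366,185),(364.6,200),(362.6,215),(360.8,230),(358.8,245),(354.7,275),(352.4,290)]
rw=[wray(u,v,c,ob) for u,v in W]
rs=[ray(135+x/2.66,170+y/2.66,s) for x,y in [(256,292),(303,357),(180,187),(350,424)]]
rd=[ray(100+x/3.3,145+y/3.3,d) for x,y in [(306,157),(244,190),(400,108),(180,223)]]
def dist(r,p,t):
    n=np.cross(r[1],t); return (r[0]-p)@n/np.linalg.norm(n)
def model(q,off=0):
    x,yaw,zz=q; t=np.array([-np.sin(yaw)*np.cos(.10472),np.cos(yaw)*np.cos(.10472),np.sin(.10472)])
    return np.array([x+off,.145,zz]),t
def f(q):
    p,t=model(q); pe,_=model(q,-.004)
    return np.r_[[dist(r,p,t)*1e3 for r in rw],[dist(r,p,t)*1e3*.6 for r in rs],[dist(r,pe,t)*1e3*.6 for r in rd]]
r=least_squares(f,[.641,.1,.214]); print(r.x,np.degrees(r.x[1]),r.fun.round(1))
p,t=model(r.x)
for n,uv in dict(hi=(362,195),lo=(352.5,268)).items():  # yellow ends raw px in wrist
    o,v=wray(*uv,c,ob); w=o-p; A=np.c_[v,-t]; k=np.linalg.lstsq(A,-w,rcond=None)[0]; print(n,(p+k[1]*t).round(4))
for cc,rr,n in [(s,None,0)]:
    for x,y in [(256,292),(303,357)]:
        o,v=ray(135+x/2.66,170+y/2.66,s); k=np.linalg.lstsq(np.c_[v,-t],p-o,rcond=None)[0]; print("scene yel",(p+k[1]*t).round(4))
E
```

```text
280.34167943625664 212.51529846432314
[0.64273411 0.11025262 0.21611762] 6.31700953782053 [-0.3 -0.  -0.  -0.   0.1  0.3  0.   0.1  0.   0.2  0.2 -0.4  0.1 -1.3
  1.1  0.3 -0.8  1.7 -1.5]
hi [0.6391 0.178  0.2196]
lo [0.6468 0.1081 0.2122]
scene yel [0.6461 0.1146 0.2129]
scene yel [0.6387 0.1812 0.2199]
```

jog_arm:
  series:
    - {"turn": [0, 0, -0.7], "linear": [30, -3, 0], "jaw": 1}
    - {"turn": [0, 0, -0.7], "linear": [55, -3, 0], "jaw": 1}
    - {"turn": [0, 0, -0.7], "linear": [67, -3, 0], "jaw": 1}
    - {"turn": [0, 0, -0.7], "linear": [70, -3, 0], "jaw": 1}
    - {"turn": [0, 0, -0.7], "linear": [70, -3, -10], "jaw": 1}
    - {"turn": [0, 0, -0.7], "linear": [70, -3, -18], "jaw": 1}
    - {"turn": [0, 0, -0.7], "linear": [70, -3, -21], "jaw": 1}
    - {"turn": [0, 0, -0.7], "linear": [70, -3, -21], "jaw": 1}
    - {"turn": [0, 0, -0.7], "linear": [70, -3, -21], "jaw": 1}

```text
time: 7.35
eef_pos: [0.6437, 0.1469, 0.3722]
ee_rot: [0.667, 0.745, 0.0, 0.0]
force: [0.7, 1.5, -4.1]
gripper_width: 0.0136
finger_force: 40.0
```

```bash
python3 - <<'E'
from h import *
ob=env.get_obs(); print(ob["eef_pos"].round(4),ob["force"].round(2),ob["finger_force"])
c=env.read_camera("wrist"); d=env.read_camera("side"); s=env.read_camera("scene")
u=wproj((.6427,.145,.216),c,ob);v=proj((.6427,.145,.225),d);w=proj((.6427,.145,.225),s);print(u,v,w)
cr=lambda im,p,h,k:cv2.resize(im[max(0,int(p[1])-h):int(p[1])+h,max(0,int(p[0])-h):int(p[0])+h],(k,k),interpolation=cv2.INTER_CUBIC)
a=c["image"][80:330,190:360]; a=cv2.resize(a,(408,600))
save("w3.png",np.hstack([a,np.vstack([cr(d["image"],v,40,300),cr(s["image"],w,40,300)])]))
E
```

```text
[0.6437 0.1469 0.3722] [ 0.69  1.49 -4.09] 39.994409680366516
[278.65130707 226.88258691] [182.00764985 193.73301807] [238.75797065 289.22738357]
```

View pics/w3.png

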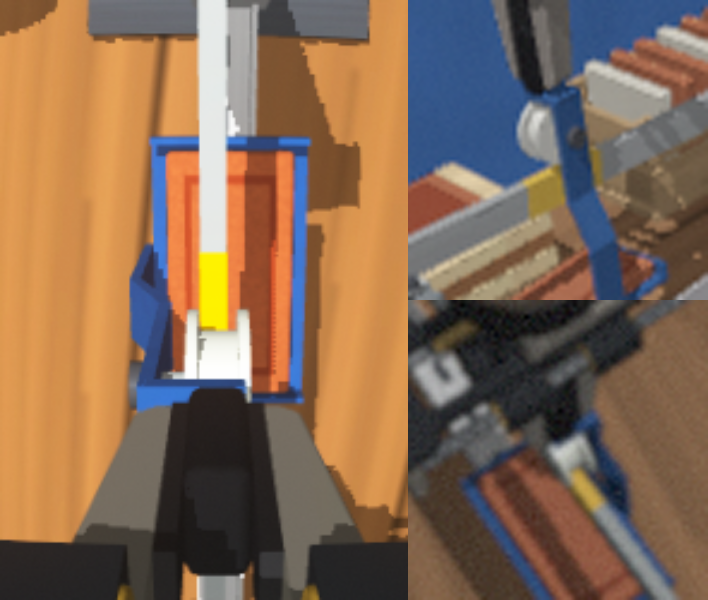

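Bar centre is at about (215,330) and the roller groove centre at about (218,330), so the roller is roughly 1 mm too far in +x. I'll correct by -1 mm and lower gently.

jog_arm:
  series:
    - {"turn": [0, 0, 0], "linear": [-1, 0, 0], "jaw": 1}
    - {"turn": [0, 0, 0], "linear": [-1, 0, -2], "jaw": 1}
    - {"turn": [0, 0, 0], "linear": [-1, 0, -4], "jaw": 1}
    - {"turn": [0, 0, 0], "linear": [-1, 0, -6], "jaw": 1}
    - {"turn": [0, 0, 0], "linear": [-1, 0, -7], "jaw": 1}
    - {"turn": [0, 0, 0], "linear": [-1, 0, -7], "jaw": 1}

```text
time: 8.25
eef_pos: [0.6426, 0.1469, 0.3646]
ee_rot: [0.667, 0.745, -0.0, -0.0]
force: [0.0, -0.2, -3.8]
gripper_width: 0.0141
finger_force: 40.0
```

jog_arm:
  series:
    - {"turn": [0, 0, 0], "linear": [0, 0, -1], "jaw": 1}
    - {"turn": [0, 0, 0], "linear": [0, 0, -2], "jaw": 1}
    - {"turn": [0, 0, 0], "linear": [0, 0, -2], "jaw": 1}

```text
time: 8.62
eef_pos: [0.6426, 0.1469, 0.3626]
ee_rot: [0.667, 0.745, -0.0, -0.0]
force: [0.9, -0.4, -3.2]
gripper_width: 0.0136
finger_force: 40.0
```

jog_arm:
  series:
    - {"turn": [0, 0, 0], "linear": [0, 0, -1], "jaw": 1}
    - {"turn": [0, 0, 0], "linear": [0, 0, -1], "jaw": 1}

```text
time: 8.88
eef_pos: [0.6426, 0.1469, 0.3616]
ee_rot: [0.667, 0.745, -0.0, -0.0]
force: [0.2, -0.3, -4.4]
gripper_width: 0.0139
finger_force: 40.0
```

jog_arm:
  series:
    - {"turn": [0, 0, 0], "linear": [0, 0, -1], "jaw": 1}
    - {"turn": [0, 0, 0], "linear": [0, 0, -1], "jaw": 1}

```text
time: 9.12
eef_pos: [0.6426, 0.1469, 0.3605]
ee_rot: [0.667, 0.745, -0.0, -0.0]
force: [0.2, 0.3, -4.0]
gripper_width: 0.0134
finger_force: 40.0
```

jog_arm:
  series:
    - {"turn": [0, 0, 0], "linear": [0, 0, -1], "jaw": 1}
    - {"turn": [0, 0, 0], "linear": [0, 0, -1], "jaw": 1}

```text
time: 9.38
eef_pos: [0.6427, 0.1469, 0.3598]
ee_rot: [0.667, 0.745, 0.0, 0.0]
force: [0.0, 0.3, -3.3]
gripper_width: 0.0136
finger_force: 40.0
```

jog_arm:
  series:
    - {"turn": [0, 0, 0], "linear": [0, 0, -1], "jaw": 1}
    - {"turn": [0, 0, 0], "linear": [0, 0, -1], "jaw": 1}

```text
time: 9.62
eef_pos: [0.6427, 0.1468, 0.3596]
ee_rot: [0.667, 0.745, 0.0, 0.0]
force: [-1.7, -0.9, 1.5]
gripper_width: 0.0137
finger_force: 40.0
```

jog_arm:
  series:
    - {"turn": [0, 0, 0], "linear": [0.7, 0, 0.3], "jaw": 1}
    - {"turn": [0, 0, 0], "linear": [1.4, 0, 0.3], "jaw": 1}
    - {"turn": [0, 0, 0], "linear": [2, 0, 0.3], "jaw": 1}
    - {"turn": [0, 0, 0], "linear": [2, 0, 0.3], "jaw": 1}

```text
time: 10.12
eef_pos: [0.6443, 0.1469, 0.3595]
ee_rot: [0.667, 0.745, -0.0, -0.0]
force: [-4.2, -2.2, 5.4]
gripper_width: 0.0136
finger_force: 40.0
```

jog_arm:
  series:
    - {"turn": [0, 0, 0], "linear": [-1, 0, 0], "jaw": 1}
    - {"turn": [0, 0, 0], "linear": [-2, 0, 0], "jaw": 1}
    - {"turn": [0, 0, 0], "linear": [-3, 0, 0], "jaw": 1}
    - {"turn": [0, 0, 0], "linear": [-4, 0, 0], "jaw": 1}
    - {"turn": [0, 0, 0], "linear": [-4, 0, 0], "jaw": 1}

```text
time: 10.75
eef_pos: [0.641, 0.1468, 0.3596]
ee_rot: [0.667, 0.745, 0.001, 0.001]
force: [2.7, -1.2, 4.6]
gripper_width: 0.014
finger_force: 40.0
```

jog_arm:
  series:
    - {"turn": [0, 0, 0], "linear": [1, 0, 0], "jaw": 1}
    - {"turn": [0, 0, 0], "linear": [1.8, 0, 0], "jaw": 1}
    - {"turn": [0, 0, 0], "linear": [1.8, 0, 0], "jaw": 1}

```text
time: 11.12
eef_pos: [0.6418, 0.1469, 0.3596]
ee_rot: [0.667, 0.745, -0.001, -0.001]
force: [-1.2, -0.2, 7.5]
gripper_width: 0.0142
finger_force: 40.0
```

```bash
python3 - <<'E'
from h import *
ob=env.get_obs(); print(ob["eef_pos"].round(4),ob["force"].round(2),ob["moment"].round(2),ob["finger_force"])
c=env.read_camera("wrist"); d=env.read_camera("side")
v=proj((.6427,.147,.225),d)
a=cv2.resize(c["image"][150:280,240:325],(392,600),interpolation=cv2.INTER_CUBIC)
x,y=int(v[0]),int(v[1]); b=cv2.resize(d["image"][y-45:y+45,x-30:x+30],(400,600),interpolation=cv2.INTER_CUBIC)
save("w4.png",np.hstack([a,b]))
E
```

```text
[0.6418 0.1469 0.3596] [-1.16 -0.2   7.53] [-0.33  0.33  0.05] 39.997435212135315
```

View pics/w4.png

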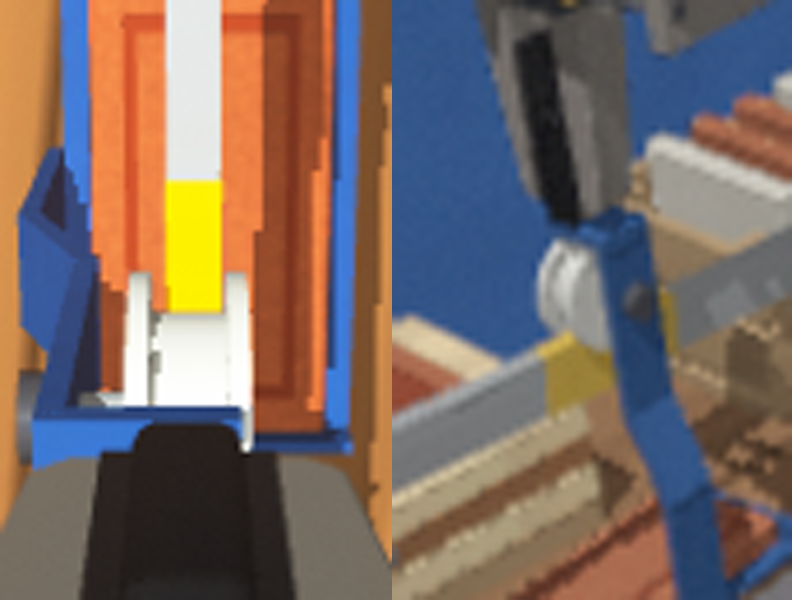

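The roller is seated: the bar enters between the flanges at (192,300), and in the side view the flange overlaps the bar's top edge. Contact height and lateral stops agree. I'll centre, ease the load, release, then rise.

jog_arm:
  series:
    - {"turn": [0, 0, 0], "linear": [0.5, 0, 0.4], "jaw": 1}
    - {"turn": [0, 0, 0], "linear": [0.8, 0, 0.9], "jaw": 1}
    - {"turn": [0, 0, 0], "linear": [0.8, 0, 0.9], "jaw": 1}
    - {"turn": [0, 0, 0], "linear": [0.8, 0, 0.9], "jaw": 1}

```text
time: 11.72
eef_pos: [0.6423, 0.1469, 0.3596]
ee_rot: [0.667, 0.745, -0.001, -0.001]
force: [-3.1, -2.4, 5.3]
gripper_width: 0.014
finger_force: 40.0
```

jog_arm:
  series:
    - {"turn": [0, 0, 0], "linear": [0, 0, 0.6], "jaw": 1}
    - {"turn": [0, 0, 0], "linear": [0, 0, 1], "jaw": 1}
    - {"turn": [0, 0, 0], "linear": [0, 0, 1], "jaw": 1}

```text
time: 12.1
eef_pos: [0.6429, 0.147, 0.3598]
ee_rot: [0.667, 0.745, -0.001, -0.001]
force: [-0.8, -0.3, -1.2]
gripper_width: 0.0135
finger_force: 40.0
```

jog_arm:
  series:
    - {"turn": [0, 0, 0], "linear": [0, 0, 0], "jaw": -1}
    - {"turn": [0, 0, 0], "linear": [0, 0, 0], "jaw": -1}
    - {"turn": [0, 0, 0], "linear": [0, 0, 0], "jaw": -1}
    - {"turn": [0, 0, 0], "linear": [0, 0, 0], "jaw": -1}
    - {"turn": [0, 0, 0], "linear": [0, 0, 20], "jaw": -1}
    - {"turn": [0, 0, 0], "linear": [0, 0, 60], "jaw": -1}
    - {"turn": [0, 0, 0], "linear": [0, 0, 100], "jaw": -1}
    - {"turn": [0, 0, 0], "linear": [0, 0, 120], "jaw": -1}

```text
time: 13.1
eef_pos: [0.6433, 0.1469, 0.4861]
ee_rot: [0.667, 0.745, 0.002, 0.002]
force: [-0.1, -0.6, -0.6]
gripper_width: 0.0908
finger_force: 0.0
```

```bash
python3 - <<'E'
from h import *
ob=env.get_obs(); print(ob["time"],ob["eef_pos"].round(4),ob["force"].round(2))
c=env.read_camera("scene"); d=env.read_camera("side")
save("r1.png",np.vstack([cv2.resize(c["image"],(400,300)),cv2.resize(d["image"],(400,300))]))
for t in range(1): print([(r["score"],r["extent"]) for r in env.cut_out(d,"carrier_tile")])
E
```

```text
13.1 [0.6433 0.1469 0.4861] [-0.15 -0.59 -0.64]
[(0.94, [180.2, 155.0, 51.8, 88.6]), (0.79, [282.7, 207.7, 53.0, 86.2]), (0.72, [258.2, 302.1, 40.8, 114.0])]
```

jog_arm:
  series:
    - {"turn": [0, 0, 0], "linear": [0, 0, 0], "jaw": -1}
    - {"turn": [0, 0, 0], "linear": [0, 0, 0], "jaw": -1}
    - {"turn": [0, 0, 0], "linear": [0, 0, 0], "jaw": -1}
    - {"turn": [0, 0, 0], "linear": [0, 0, 0], "jaw": -1}
    - {"turn": [0, 0, 0], "linear": [0, 0, 0], "jaw": -1}
    - {"turn": [0, 0, 0], "linear": [0, 0, 0], "jaw": -1}
    - {"turn": [0, 0, 0], "linear": [0, 0, 0], "jaw": -1}
    - {"turn": [0, 0, 0], "linear": [0, 0, 0], "jaw": -1}
    - {"turn": [0, 0, 0], "linear": [0, 0, 0], "jaw": -1}
    - {"turn": [0, 0, 0], "linear": [0, 0, 0], "jaw": -1}
    - {"turn": [0, 0, 0], "linear": [0, 0, 0], "jaw": -1}
    - {"turn": [0, 0, 0], "linear": [0, 0, 0], "jaw": -1}
    - {"turn": [0, 0, 0], "linear": [0, 0, 0], "jaw": -1}
    - {"turn": [0, 0, 0], "linear": [0, 0, 0], "jaw": -1}
    - {"turn": [0, 0, 0], "linear": [0, 0, 0], "jaw": -1}
    - {"turn": [0, 0, 0], "linear": [0, 0, 0], "jaw": -1}
    - {"turn": [0, 0, 0], "linear": [0, 0, 0], "jaw": -1}
    - {"turn": [0, 0, 0], "linear": [0, 0, 0], "jaw": -1}
    - {"turn": [0, 0, 0], "linear": [0, 0, 0], "jaw": -1}
    - {"turn": [0, 0, 0], "linear": [0, 0, 0], "jaw": -1}

```text
time: 15.75
eef_pos: [0.6432, 0.1469, 0.4809]
ee_rot: [0.667, 0.745, 0.0, 0.0]
force: [0.6, -0.1, -1.7]
gripper_width: 0.0915
finger_force: 0.0
```

jog_arm:
  series:
    - {"turn": [0, 0, 0], "linear": [0, 0, 0], "jaw": -1}
    - {"turn": [0, 0, 0], "linear": [0, 0, 0], "jaw": -1}
    - {"turn": [0, 0, 0], "linear": [0, 0, 0], "jaw": -1}
    - {"turn": [0, 0, 0], "linear": [0, 0, 0], "jaw": -1}
    - {"turn": [0, 0, 0], "linear": [0, 0, 0], "jaw": -1}
    - {"turn": [0, 0, 0], "linear": [0, 0, 0], "jaw": -1}
    - {"turn": [0, 0, 0], "linear": [0, 0, 0], "jaw": -1}
    - {"turn": [0, 0, 0], "linear": [0, 0, 0], "jaw": -1}
    - {"turn": [0, 0, 0], "linear": [0, 0, 0], "jaw": -1}
    - {"turn": [0, 0, 0], "linear": [0, 0, 0], "jaw": -1}
    - {"turn": [0, 0, 0], "linear": [0, 0, 0], "jaw": -1}
    - {"turn": [0, 0, 0], "linear": [0, 0, 0], "jaw": -1}
    - {"turn": [0, 0, 0], "linear": [0, 0, 0], "jaw": -1}
    - {"turn": [0, 0, 0], "linear": [0, 0, 0], "jaw": -1}
    - {"turn": [0, 0, 0], "linear": [0, 0, 0], "jaw": -1}
    - {"turn": [0, 0, 0], "linear": [0, 0, 0], "jaw": -1}
    - {"turn": [0, 0, 0], "linear": [0, 0, 0], "jaw": -1}
    - {"turn": [0, 0, 0], "linear": [0, 0, 0], "jaw": -1}
    - {"turn": [0, 0, 0], "linear": [0, 0, 0], "jaw": -1}
    - {"turn": [0, 0, 0], "linear": [0, 0, 0], "jaw": -1}

```text
time: 18.25
eef_pos: [0.6432, 0.1469, 0.4809]
ee_rot: [0.667, 0.745, 0.0, 0.0]
force: [0.2, 0.1, -0.3]
gripper_width: 0.0919
finger_force: 0.0
```

```bash
python3 - <<'E'
from h import *
print(env.get_obs()["time"])
c=env.read_camera("scene"); d=env.read_camera("side")
a=np.hstack([cv2.resize(c["image"],(400,300)),cv2.resize(d["image"],(400,300))])
b=np.hstack([cv2.resize(c["image"][150:300,100:300],(400,300)),cv2.resize(d["image"][130:280,180:380],(400,300))])
save("r2.png",np.vstack([a,b]))
print([(r["score"],r["extent"]) for r in env.cut_out(d,"carrier_tile")])
E
```

```text
18.25
[(0.92, [259.6, 300.5, 37.3, 116.6]), (0.7, [225.4, 136.3, 44.2, 78.6]), (0.65, [285.8, 205.7, 46.8, 90.7])]
```

View pics/r2.png

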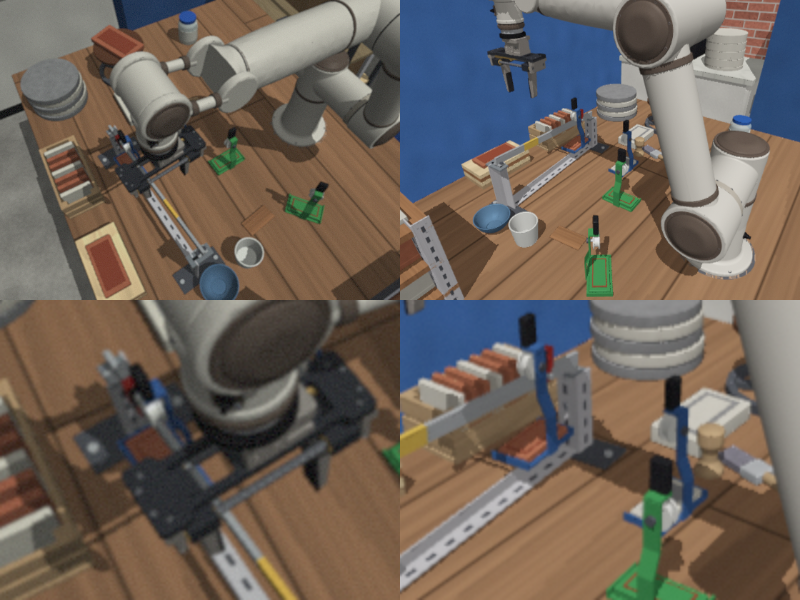

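The carrier is at the red stop (lower right panel, around (540,400)), upright and clear of the arm. I'll wait for the sway to die out.

jog_arm:
  series:
    - {"turn": [0, 0, 0], "linear": [0, 0, 0], "jaw": -1}
    - {"turn": [0, 0, 0], "linear": [0, 0, 0], "jaw": -1}
    - {"turn": [0, 0, 0], "linear": [0, 0, 0], "jaw": -1}
    - {"turn": [0, 0, 0], "linear": [0, 0, 0], "jaw": -1}
    - {"turn": [0, 0, 0], "linear": [0, 0, 0], "jaw": -1}
    - {"turn": [0, 0, 0], "linear": [0, 0, 0], "jaw": -1}
    - {"turn": [0, 0, 0], "linear": [0, 0, 0], "jaw": -1}
    - {"turn": [0, 0, 0], "linear": [0, 0, 0], "jaw": -1}
    - {"turn": [0, 0, 0], "linear": [0, 0, 0], "jaw": -1}
    - {"turn": [0, 0, 0], "linear": [0, 0, 0], "jaw": -1}
    - {"turn": [0, 0, 0], "linear": [0, 0, 0], "jaw": -1}
    - {"turn": [0, 0, 0], "linear": [0, 0, 0], "jaw": -1}
    - {"turn": [0, 0, 0], "linear": [0, 0, 0], "jaw": -1}
    - {"turn": [0, 0, 0], "linear": [0, 0, 0], "jaw": -1}
    - {"turn": [0, 0, 0], "linear": [0, 0, 0], "jaw": -1}
    - {"turn": [0, 0, 0], "linear": [0, 0, 0], "jaw": -1}
    - {"turn": [0, 0, 0], "linear": [0, 0, 0], "jaw": -1}
    - {"turn": [0, 0, 0], "linear": [0, 0, 0], "jaw": -1}
    - {"turn": [0, 0, 0], "linear": [0, 0, 0], "jaw": -1}
    - {"turn": [0, 0, 0], "linear": [0, 0, 0], "jaw": -1}

```text
time: 20.9
eef_pos: [0.6432, 0.1469, 0.4809]
ee_rot: [0.667, 0.745, -0.0, -0.0]
force: [-0.2, 0.9, 0.4]
gripper_width: 0.0923
finger_force: 0.0
```

jog_arm:
  series:
    - {"turn": [0, 0, 0], "linear": [0, 0, 0], "jaw": -1}
    - {"turn": [0, 0, 0], "linear": [0, 0, 0], "jaw": -1}
    - {"turn": [0, 0, 0], "linear": [0, 0, 0], "jaw": -1}
    - {"turn": [0, 0, 0], "linear": [0, 0, 0], "jaw": -1}
    - {"turn": [0, 0, 0], "linear": [0, 0, 0], "jaw": -1}
    - {"turn": [0, 0, 0], "linear": [0, 0, 0], "jaw": -1}
    - {"turn": [0, 0, 0], "linear": [0, 0, 0], "jaw": -1}
    - {"turn": [0, 0, 0], "linear": [0, 0, 0], "jaw": -1}
    - {"turn": [0, 0, 0], "linear": [0, 0, 0], "jaw": -1}
    - {"turn": [0, 0, 0], "linear": [0, 0, 0], "jaw": -1}
    - {"turn": [0, 0, 0], "linear": [0, 0, 0], "jaw": -1}
    - {"turn": [0, 0, 0], "linear": [0, 0, 0], "jaw": -1}
    - {"turn": [0, 0, 0], "linear": [0, 0, 0], "jaw": -1}
    - {"turn": [0, 0, 0], "linear": [0, 0, 0], "jaw": -1}
    - {"turn": [0, 0, 0], "linear": [0, 0, 0], "jaw": -1}
    - {"turn": [0, 0, 0], "linear": [0, 0, 0], "jaw": -1}
    - {"turn": [0, 0, 0], "linear": [0, 0, 0], "jaw": -1}
    - {"turn": [0, 0, 0], "linear": [0, 0, 0], "jaw": -1}
    - {"turn": [0, 0, 0], "linear": [0, 0, 0], "jaw": -1}
    - {"turn": [0, 0, 0], "linear": [0, 0, 0], "jaw": -1}

```text
time: 23.4
eef_pos: [0.6432, 0.1469, 0.4809]
ee_rot: [0.667, 0.745, 0.0, 0.0]
force: [-1.0, -0.3, -0.6]
gripper_width: 0.0917
finger_force: 0.0
```

```bash
python3 - <<'E'
from h import *
def lo(im):  # blue tray/strap centroid in the side-view region
    h=cv2.cvtColor(im[180:225,225:275],cv2.COLOR_RGB2HSV); m=(h[...,0]>100)&(h[...,0]<125)&(h[...,1]>130)&(h[...,2]>60)
    y,x=np.nonzero(m); return x.mean().round(2),y.mean().round(2),len(x)
for i in range(24): 
    c=env.read_camera("side")
    if i%2==0: print(round(env.get_obs()["time"],2),lo(c["image"]))
E
```

```text
23.45 (np.float64(24.61), np.float64(18.76), 222)
23.55 (np.float64(24.61), np.float64(18.83), 221)
23.65 (np.float64(24.78), np.float64(18.74), 221)
23.75 (np.float64(24.77), np.float64(18.77), 222)
23.85 (np.float64(24.94), np.float64(18.65), 224)
23.95 (np.float64(24.71), np.float64(18.71), 221)
24.05 (np.float64(24.76), np.float64(18.7), 220)
24.15 (np.float64(24.72), np.float64(18.85), 220)
24.25 (np.float64(24.63), np.float64(18.74), 223)
24.35 (np.float64(24.79), np.float64(18.71), 219)
24.45 (np.float64(24.67), np.float64(18.74), 221)
24.55 (np.float64(24.93), np.float64(18.76), 220)
```

```bash
python3 - <<'E'
from h import *
d=env.read_camera("side"); c=env.read_camera("scene")
save("f.png",np.hstack([cv2.resize(d["image"][130:230,215:282],(400,597),interpolation=cv2.INTER_CUBIC),cv2.resize(c["image"][160:260,130:197],(400,597),interpolation=cv2.INTER_CUBIC)]))
t=np.array([-np.sin(.11)*np.cos(.1047),np.cos(.11)*np.cos(.1047),np.sin(.1047)]); m=np.array([.6427,.145,.216])
for y in (83,105): 
    p=m+t*(y-371)/1e3+np.array([0,0,.016]); u=proj(p,d); print(y,p.round(3),((u-[215,130])*5.97).round(),((proj(p,c)-[130,160])*5.97).round())
E
```

```text
83 [ 0.674 -0.14   0.202] [203. 176.] [245. 225.]
105 [ 0.672 -0.118  0.204] [177. 189.] [272. 261.]
```

View pics/f.png

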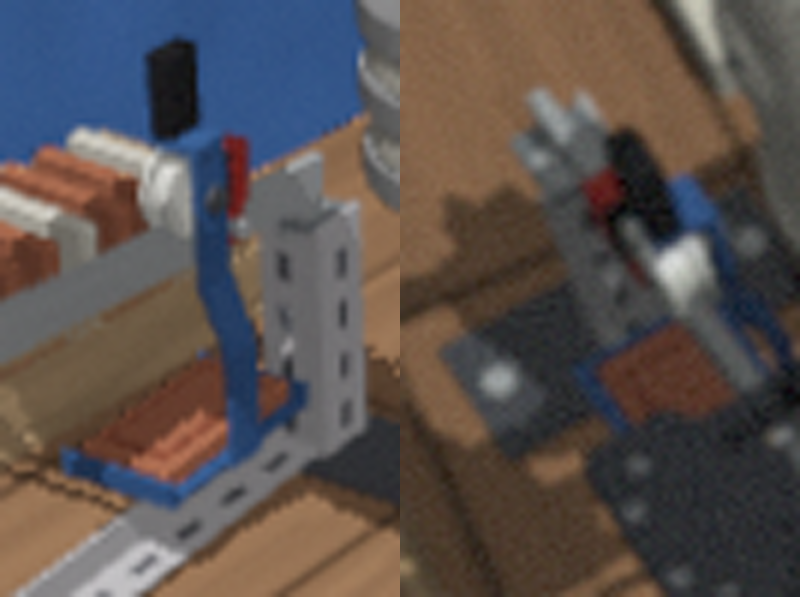

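The roller is at about (172,195) in the side view, against a predicted (177,189) when touching the stop. The carrier is plumb, at rest and against the red stop, so I'm handing in.

```bash
python3 -c "
from station import env
print(env.finish_job())"
```

```text
the job is handed in; nothing more can be done
None
```

I hooked the tile carrier onto the yellow stretch and released it once it was seated; it rolled to the red stop by itself, hung there plumb and at rest, and I handed the job in (no verdict returned).

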